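Swap the air nozzle in the bench coupling

TASK

The red air nozzle in the bench's push-in coupling is blocked. Press the coupling's orange release collar down so that the red nozzle is let go and springs up, take it out and stand it in the empty slot of the wooden rack; then take the green nozzle from the rack and push it into the coupling, fully home until the catches grip it and it stays down when let go. Leave the blue nozzle in its slot and do not knock over or shift anything else on the bench.

Things in the scene. Friction and masses are not known exactly. Their poses are not given: they have to be found in the camera images.
- port: Air coupling fixed to the bench: blue block 110 x 110 mm, 66 high, upright bore 29 mm wide in the middle of its top, on a flat foot plate 200 x 150 mm. Origin under the block's centre, on the bore's axis, z up. Gripped home, a nozzle's tip is 20 mm above the bench (its top at 138). Pressing the collar lets a sprung ejector (4 to 6 N) lift it 14 mm.
- mouth (a point): Centre of the bore's mouth, 66 mm above the bench. Once popped up, a nozzle stays up (tip at 34 mm) when the collar is let go, held lightly; draw it straight up with up to 8 N.
- seat (a point): Bore's axis, 20 mm above the bench: where the tip of a gripped nozzle rests. To put one in: lower it upright on the axis; four catches spread from a tip height of 52 mm, the ejector is met at 34 mm; push on with 7 to 15 N to the stop at 17 mm, then let go: it rises to 20 mm and is held. If the catches have not closed, it rises back to 34 mm.
- tower_top (a point): Top centre of the regulator tower beside the coupling, 158 mm above the bench: 48 mm wide, fixed, its axis 102 mm from the bore's axis towards the coupling's +x.
- collar_top (a point): Centre of the top face of the orange release collar, a flat ring round the nozzle on the coupling, 84 mm outside, 32 mm hole, 8 mm thick. Top face 83 mm above the bench when up. Press anywhere on the ring, for instance with two fingertips either side of the nozzle (21 to 38 mm from the axis).
- collar (a joint): Travel of the release collar in m: 0 up, 0.009 fully down; takes 3 to 7 N with a gripped nozzle. The nozzle is let go from about 0.006: press to the stop. It springs up by itself, but stays about 0.005 down while a popped-up nozzle stands in it, and dips as a nozzle is pushed in.
- red_nozzle: Rigid air nozzle, 118 mm tall, about 150 g, round about its own z; origin at its lower tip, z up. Upward from the tip: cone 16 to 26 mm wide up to 10; steel nose 26 wide to 30; groove 19 wide to 40; barrel 26 wide to 66; red plastic grip 30 wide from 66 to 110 (hold it here); brass tip to 118. At the start it is gripped in the coupling.
- green_nozzle: Rigid air nozzle, 118 mm tall, about 150 g, round about its own z; origin at its lower tip, z up. Upward from the tip: cone 16 to 26 mm wide up to 10; steel nose 26 wide to 30; groove 19 wide to 40; barrel 26 wide to 66; green plastic grip 30 wide from 66 to 110 (hold it here); brass tip to 118. At the start it stands in a slot of the rack, tip 12 mm above the bench.
- blue_nozzle: Rigid air nozzle, 118 mm tall, about 150 g, round about its own z; origin at its lower tip, z up. Upward from the tip: cone 16 to 26 mm wide up to 10; steel nose 26 wide to 30; groove 19 wide to 40; barrel 26 wide to 66; blue plastic grip 30 wide from 66 to 110 (hold it here); brass tip to 118. It stands in another slot of the rack and stays there.
- rack: Wooden rack fixed to the bench, 66 x 200 mm, 57 mm high, with three round slots in a row along its y, 64 mm apart (at y -64, 0, +64 mm), 31 mm wide and 45 mm deep (floor 12 mm above the bench). Origin at the centre of its underside, z up.
- free_slot: White disc on the floor of the rack's empty slot, 28 mm wide, 1.5 mm thick, only a mark; origin at the slot's centre on its floor, 12 mm above the bench.
- glue: Yellow glue bottle, 60 mm wide, 165 mm tall, loose; origin under its centre. Leave.
- jar: Amber jar, 68 mm wide, 90 mm tall, loose; origin under its centre. Leave.
- sander: Cork sanding block 100 x 65 x 30 mm, loose; origin under its centre. Leave.
- hammer: Hammer with wooden handle, about 250 mm long, lying, loose. Leave.
- oil_tin: Small green tin, 60 mm wide, 75 mm tall, loose, close beside the coupling; origin under its centre. Leave.
- fork_part: Flat slotted wooden part 180 x 52 x 12 mm, loose, lying on the robot's side of the rack; origin under its centre, long along its x. Leave.
- blocks: Pair of wooden blocks, about 76 x 93 x 36 mm, loose as one piece, beyond the rack; origin under its centre. Leave.
Not all that is in view belongs to the job. Leave any purple or white look-alike of the red_nozzle alone. Leave any purple look-alike of the green_nozzle alone.

How it is judged:
On the way, in this order (a step that is already met when the one before it is completed fails the run):
1. the release collar is pressed down and the red nozzle springs up out of the catches (value of joint collar above 0.0055 m and z of red_nozzle in the frame of port between 0.029 and 0.045 m and horizontal distance between red_nozzle and port below 0.01 m), for 0.05 s.
2. the red nozzle stands in the rack's empty slot (horizontal distance between red_nozzle and free_slot below 0.01 m and height (world z) of red_nozzle below 0.018 m and angle between red_nozzle's own z axis and vertical below 0.25 rad), for 0.2 s.
At the end, for the whole second after the job is handed in: Green nozzle gripped: tip 16.5-23.5 mm above the bench, within 6 mm of the bore axis, upright within 0.12 rad; collar back up within 2 mm. Red nozzle in the slot that was empty: within 10 mm of its centre, tip below 18 mm, within 0.25 rad of upright. Both let go, at rest (all of step 2 and z of green_nozzle in the frame of port between 0.0165 and 0.0235 m and horizontal distance between green_nozzle and port below 0.006 m and angle between green_nozzle's own z axis and vertical below 0.12 rad and value of joint collar below 0.002 m and not (linear speed of red_nozzle above 0.02 m/s) and not (linear speed of green_nozzle above 0.02 m/s)); the robot touches nothing.
It fails at once if the blue nozzle is moved by more than 30 mm (distance of blue_nozzle from where it was at the start of the episode above 0.03 m).
It fails at once if another loose thing on the bench is shifted by more than 30 mm or knocked over (distance of any of glue, jar, sander, hammer, oil_tin, fork_part, blocks from where it was at the start of the episode above 0.03 m or angle between any of glue, jar, oil_tin's own z axis and vertical above 0.6 rad).
It also fails if it takes over 58 s, if anything falls off the work surface, if the arm or the gripper's body presses on something with over 40 N, if the wrist force passes 120 N, or if a joint passes its speed limit or range.

ROBOT

A 7-joint arm with a two-finger parallel gripper is mounted at the origin on the work surface. World frame = base frame: x ahead of the robot, y to its left, z up, the work surface at z = 0. Lengths are in m, angles in rad, forces in N, time in s.
With the tool pointing down it reaches from about 0.425 to 0.8 m from the base axis. Payload 8.3 kg.
Tool frame: the origin (TCP) lies midway between the tips of the shut fingers; the grasp point (between the pads) lies 19 mm behind it (tcp_to_grasp is the distance from the TCP to the grasp point, in m); z points along the fingers, y is the line along which they close (so a half turn about z gives the same grasp; the last joint's range is limited). The gripper opens to 85 mm and grips with 20 to 120 N. Pads are 22 mm wide; open, the fingers measure 114 mm over their backs; the gripper's body (76 mm by 85 mm) begins 54 mm behind the grasp point. The pads swing forward as they close: fully open they stand 13 mm farther back than shut.
Start: joints at [1.175, 0.383, 0.016, 1.37, -0.006, 1.388, -0.046], TCP at [0.204, -0.591, 0.231] pointing down, gripper open.
Joint ranges: [-2.95, 2.95], [-0.25, 2.06], [-1.52, 1.56], [0.18, 2.33], [-1.44, 4.58], [0.02, 2.06], [-3.01, 3.01]. Speed limits (rad/s): [2.39, 2.39, 3.01, 3.01, 3.14, 3.14, 3.14].

INTERFACE

Orientations are given as a unit quaternion [w, x, y, z].
In Python, from plant import * gives the robot as it stands. The module is installed in compiled form; this text tells all that it offers.
- The arm moves only by the tool play_rows, never from a script. Its argument "commands" is a list that holds one entry, the list of rows, each a list of 5 numbers: the shift along the tool's x, y, z in m, then the turn about the tool's z in rad, then the closure in counts, from 0 (fully open) to 255 (shut). In form: [[[x, y, z, spin, gripper], ...]]. A call has 1 to 10 rows; each row shifts and turns the commanded pose from where the row before left it, along the tool's axes as they then stand; what a row does not reach is not made up. A row lasts 1/10 s, in which the tool goes at most 50 mm and 8.59 degrees, less where a joint would pass 70% of its speed; a pose out of reach is approached as far as the arm can. A call is refused whole if a number of a shift passes 0.05 or a number of a turn 0.15, either way. A call with a gripper value outside its range is refused whole. The fingers move at their own pace and stop on an object; the grip force is fixed at half the most. Time passes only in rows, so rows that do not move let the fingers close. It gives the time, the measured TCP pose, the force, the opening and the grip force at its end, in the units of the state.
- state(): the state, without advancing time (a new reading comes with each control period).
- read_camera(name): name is "scene" or "top" or "wrist"; returns a dict with "color" (384x512x3 uint8, red, green, blue), "range_z" (384x512 float32, m along the optical axis (not along the pixel's ray), 0 where there is no reading), "vertical_fov" (degrees; the focal length in pixels is half the picture's height over the tangent of half this angle, whatever the lens; pixels are square), "cx", "cy" (the principal point, pixels), "rvec" (rotation vector, rad) and "tvec" (3), from world to camera coordinates, as OpenCV has them. Camera axes: x right, y down, z forward; pixel columns grow to the right and rows downward; lengths in m; the calibration is good to about 2 mm. A picture is of the moment at which its call begins.
- close_job(): hands the job in; it is judged then, once.
Trained networks look in a picture, given as the dict that the camera call returned (one of the last four; its "shot" number tells which), for a name from the list of things; names that differ only in an ending like _2 or _b are one class to them, and where a whole thing is asked for, a point or a joint stands for the part that bears it (a point fixed in the world has none). Each returns a list of dicts, best first, with "confidence" (0 to 1); they miss things now and then, are a little off and sometimes report something else, mostly with a low value. They report only what shows in the picture. A call takes as long as a camera call. They do not tell look-alikes from the thing itself.
- spot_in(picture, target): "bbox" ([left, top, right, bottom] in pixels, round what is visible of it).
- tip_of(picture, target): "uv" ([column, row] in pixels: a listed point, or the origin of a listed thing).
The state is a dict: "time_s": time; "joint_positions": joint angles; "qd": joint speeds; "effort": joint torques, N m; "eef_pos": TCP position; "tool_rot": TCP orientation; "contact_force": force on the tool from outside, world axes, zero at the start; "torque": the same for the moment, N m; "finger_gap": finger opening in m; "grasp_force": force on a finger pad.
Only numpy, scipy, OpenCV 4.12 (cv2) and the standard library are available. Lean on these libraries where they do the work, as an engineer would, in place of code of your own. Each camera call takes 0.05 s, during which the arm holds its last target. There are 200 camera calls.

## Working session

There is one attempt and no reset: what is moved stays moved. The work goes in short steps, Python scripts to look and compute and a tool call to move; the robot and the scene stay as the last step left them, time stands still between calls to the robot, and variables do not carry over. Pictures are saved under pics/ and viewed, at most 10 in all, crops included, and the job is handed in when it is done.

Besides the shell and the picture viewer there is one more tool, called after "Emit:" in YAML: its name, and indented under it one key for each argument. play_rows: Moves the arm, as the interface text tells. Its arguments: {"type":"object","properties":{"commands":{"type":"array"}},"required":["commands"]}

```bash
mkdir -p pics; cat > h.py <<'E'
from plant import *
import numpy as np, cv2
def proj(p,P):
    f=192/np.tan(np.radians(p["vertical_fov"])/2)
    R=cv2.Rodrigues(np.array(p["rvec"],float))[0];c=R@np.array(P,float)+np.array(p["tvec"],float).ravel()
    return [p["cx"]+f*c[0]/c[2],p["cy"]+f*c[1]/c[2]]
def cloud(p):
    f=192/np.tan(np.radians(p["vertical_fov"])/2)
    z=p["range_z"];v,u=np.mgrid[:z.shape[0],:z.shape[1]]
    C=np.stack([(u-p["cx"])/f*z,(v-p["cy"])/f*z,z],-1)
    R=cv2.Rodrigues(np.array(p["rvec"],float))[0]
    W=(C-np.array(p["tvec"],float).ravel())@R
    W[z<=0]=np.nan
    return W
def atz(p,uv,h):
    f=192/np.tan(np.radians(p["vertical_fov"])/2)
    R=cv2.Rodrigues(np.array(p["rvec"],float))[0];t=np.array(p["tvec"],float).ravel()
    o=-R.T@t;d=R.T@np.array([(uv[0]-p["cx"])/f,(uv[1]-p["cy"])/f,1]);return o+d*(h-o[2])/d[2]
def save(p,n,box=None,s=1):
    im=p["color"][...,::-1]
    if box: im=im[box[1]:box[3],box[0]:box[2]]
    cv2.imwrite("pics/"+n,cv2.resize(im,None,fx=s,fy=s,interpolation=2))
E
python3 - <<'E'
from h import *
np.set_printoptions(precision=3,suppress=True)
print(state())
for n in("top","scene"):
    p=read_camera(n);save(p,n+"0.png",s=1.5)
    W=cloud(p);np.save(n+".npy",W)
    for t in["red_nozzle","green_nozzle","blue_nozzle","mouth","tower_top","collar_top","free_slot","rack","port","oil_tin"]:
        for d in tip_of(p,t)[:3]:
            print(n,t,np.round(d["uv"]),round(d["confidence"],2))
        b=spot_in(p,t)
        print("   box",[(np.round(x["bbox"]).tolist(),round(x["confidence"],2)) for x in b[:3]])
E
```

```text
{'time_s': 0.0, 'joint_positions': array([ 1.175,  0.384,  0.016,  1.371, -0.006,  1.388, -0.047]), 'qd': array([ 0.001,  0.001, -0.   ,  0.002,  0.002, -0.001, -0.   ]), 'effort': array([  0.   , -62.761,   0.845, -37.184,   0.017,   0.014,  -0.   ]), 'eef_pos': array([ 0.204, -0.59 ,  0.23 ]), 'tool_rot': array([-0.001,  0.986,  0.166, -0.   ]), 'contact_force': array([0.343, 0.073, 0.541]), 'torque': array([ 0.008, -0.025, -0.045]), 'grasp_force': 0.0, 'finger_gap': 0.08563202230580218}
top red_nozzle [183. 221.] 0.73
top red_nozzle [113. 223.] 0.65
top red_nozzle [191. 277.] 0.49
   box [([168.0, 211.0, 182.0, 226.0], 0.76), ([174.0, 274.0, 195.0, 293.0], 0.72)]
top green_nozzle [404. 194.] 0.82
top green_nozzle [365. 213.] 0.59
   box [([362.0, 206.0, 389.0, 216.0], 0.73), ([401.0, 188.0, 430.0, 202.0], 0.65)]
top blue_nozzle [340. 208.] 0.49
   box [([340.0, 200.0, 358.0, 212.0], 0.78)]
top mouth [180. 215.] 0.56
top mouth [344. 164.] 0.55
top mouth [174. 216.] 0.2
   box [([136.0, 159.0, 224.0, 250.0], 0.81), ([251.0, 242.0, 289.0, 291.0], 0.48)]
top tower_top [146. 177.] 0.64
[... 1101 characters left out ...]
0.0, 138.0, 231.0, 162.0], 0.3)]
scene tower_top [299. 240.] 0.6
   box [([266.0, 219.0, 344.0, 305.0], 0.8), ([218.0, 136.0, 229.0, 162.0], 0.26)]
scene collar_top [313. 234.] 0.64
   box [([299.0, 223.0, 329.0, 249.0], 0.7), ([245.0, 168.0, 273.0, 224.0], 0.39)]
   box [([242.0, 141.0, 272.0, 177.0], 0.61)]
scene rack [226. 176.] 0.71
   box [([207.0, 144.0, 249.0, 198.0], 0.71), ([298.0, 222.0, 328.0, 249.0], 0.3)]
scene port [310. 254.] 0.95
scene port [257. 160.] 0.56
   box [([260.0, 218.0, 345.0, 303.0], 0.78)]
scene oil_tin [354. 268.] 0.76
scene oil_tin [226. 168.] 0.36
scene oil_tin [311. 250.] 0.25
   box [([341.0, 242.0, 369.0, 281.0], 0.72), ([218.0, 140.0, 230.0, 162.0], 0.62)]
```

View pics/top0.png

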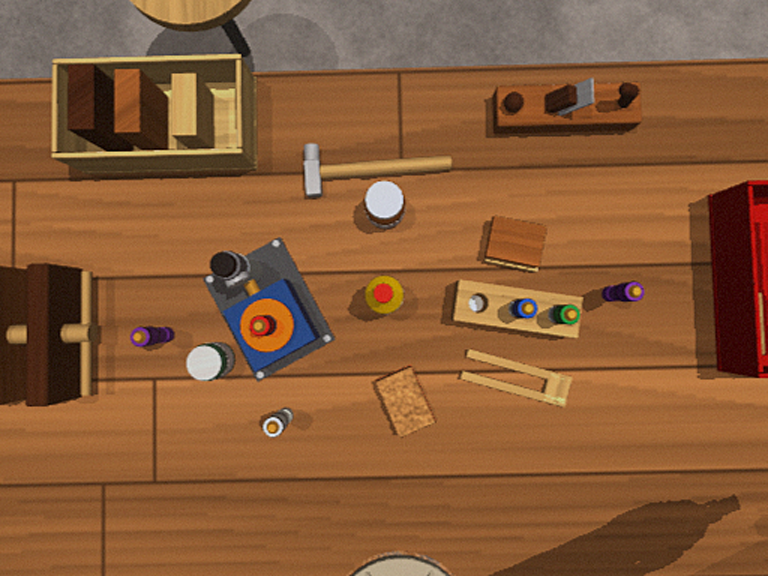

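View pics/scene0.png

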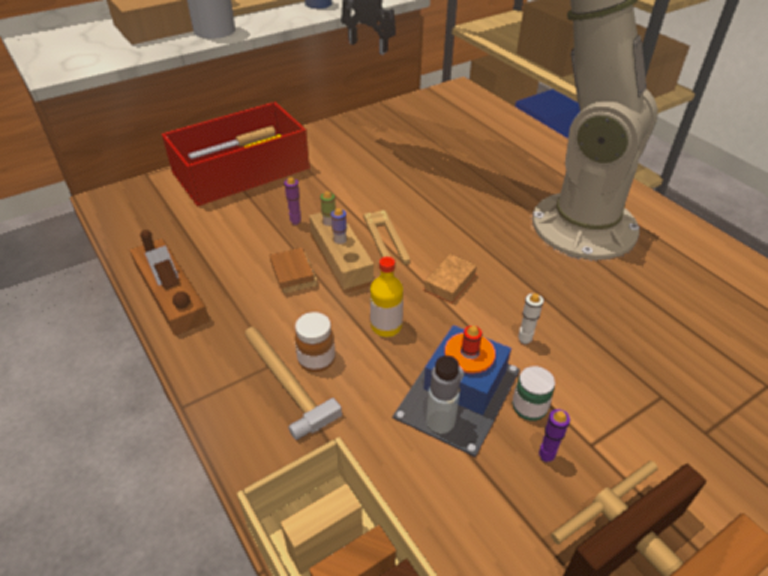

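```bash
python3 - <<'E'
from h import *
np.set_printoptions(precision=3,suppress=True)
W=np.load("top.npy")
for (u,v) in [(174,218),(178,285),(115,217),(146,177),(376,210),(415,195),(349,205),(315,202),(160,214),(195,214),(138,236)]:
    print((u,v),W[v,u])
def band(n,b,lo,hi):
    P=W[b[1]:b[3],b[0]:b[2]].reshape(-1,3);P=P[(P[:,2]>lo)&(P[:,2]<hi)]
    print(n,len(P),"med",np.median(P,0),"min",P.min(0),"max",P.max(0), "rect",cv2.minAreaRect(P[:,:2].astype(np.float32)*1000))
band("collar",(150,190,205,240),.072,.090)
band("redtop",(165,205,190,230),.125,.15)
band("tower",(130,160,165,195),.15,.165)
band("rack",(295,180,395,228),.05,.062)
band("blue",(335,195,362,215),.115,.14)
band("green",(362,200,392,220),.115,.14)
E
```

```text
(174, 218) [0.504 0.194 0.138]
(178, 285) [0.353 0.192 0.115]
(115, 217) [0.507 0.378 0.   ]
(146, 177) [0.594 0.249 0.156]
(376, 210) [ 0.511 -0.255  0.122]
(415, 195) [ 0.543 -0.351  0.103]
(349, 205) [ 0.524 -0.194  0.128]
(315, 202) [ 0.534 -0.135  0.012]
(160, 214) [0.513 0.244 0.067]
(195, 214) [0.511 0.157 0.083]
(138, 236) [0.462 0.295 0.074]
collar 787 med [0.507 0.193 0.083] min [0.465 0.157 0.073] max [0.547 0.238 0.089] rect ((506.095458984375, 197.5577392578125), (80.92357635498047, 82.0302505493164), 88.65473937988281)
redtop 148 med [0.506 0.196 0.131] min [0.492 0.183 0.126] max [0.521 0.211 0.141] rect ((506.850830078125, 196.89675903320312), (28.781444549560547, 28.954177856445312), 89.88374328613281)
tower 216 med [0.596 0.244 0.158] min [0.581 0.227 0.151] max [0.614 0.262 0.162] rect ((597.0726318359375, 244.19754028320312), (35.16122055053711, 32.844215393066406), 89.35010528564453)
rack 1730 med [ 0.526 -0.188  0.057] min [ 0.477 -0.305  0.05 ] max [ 0.572 -0.099  0.062] rect ((523.7171020507812, -201.59356689453125), (200.67245483398438, 65.99635314941406), 80.52302551269531)
blue 148 med [ 0.524 -0.199  0.123] min [ 0.51  -0.216  0.115] max [ 0.537 -0.186  0.135] rect ((523.7572631835938, -200.99505615234375), (29.078874588012695, 27.002050399780273), 88.90564727783203)
green 152 med [ 0.513 -0.262  0.123] min [ 0.5   -0.278  0.115] max [ 0.527 -0.249  0.134] rect ((513.3872680664062, -263.6186828613281), (29.555423736572266, 26.885337829589844), 89.04943084716797)
```

The top view (native pixels) shows the red nozzle in the orange-collared coupling at (174,217). The rack has blue at (349,205), green at (378,209) and the empty slot at (317,202).

Candidates for red are (174,217), the white look-alike (182,283) and the purple one (100,224). Only (174,217) is red and in the coupling. Candidates for green are (378,209) and the purple (415,195). Only the first is green and in the rack. I'll confirm both in a crop.

```bash
python3 - <<'E'
import cv2
im=cv2.imread("pics/top0.png")[270:440,130:660]
cv2.imwrite("pics/crop1.png",cv2.resize(im,None,fx=1.5,fy=1.5,interpolation=2))
import numpy as np
W=np.load("top.npy");print("glue",W[196,256],"sander",W[268,270])
E
```

```text
glue [0.54713618 0.01152078 0.16577215] sander [ 0.37359851 -0.0166751   0.03101696]
```

View pics/crop1.png

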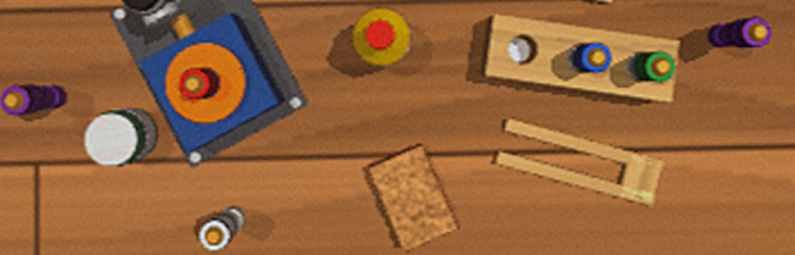

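Emit:
play_rows:
  commands:
    - [[0, 0, 0, 0.149, 0], [0, 0, 0, 0.149, 0], [0, 0, 0, 0.149, 0], [0, 0, 0, 0.148, 0], [0.036, -0.01, 0, 0, 0], [0.036, -0.01, 0, 0, 0], [0.036, -0.01, 0, 0, 0], [0.036, -0.01, 0, 0, 0], [-0.004, -0.045, 0, 0, 0], [-0.004, -0.045, 0, 0, 0]]

```text
time_s: 3.1
eef_pos: [0.3705, -0.4992, 0.2283]
tool_rot: [-0.001, 0.991, -0.13, -0.001]
contact_force: [0.1, -0.3, 0.5]
finger_gap: 0.0853
grasp_force: 0.0
```

The crop confirms it: the red nozzle stands in the orange collar and the green one is in the rack's end slot. The empty slot has the white disc. Next I go to the pressing position beside the nozzle.

Emit:
play_rows:
  commands:
    - [[-0.0035, -0.045, 0, 0, 0], [-0.0035, -0.045, 0, 0, 0], [-0.0035, -0.045, 0, 0, 0], [-0.0035, -0.045, 0, 0, 0], [-0.0035, -0.045, 0, 0, 0], [-0.0035, -0.045, 0, 0, 0], [-0.0035, -0.045, 0, 0, 0], [-0.0035, -0.045, 0, 0, 0], [-0.0035, -0.045, 0, 0, 0], [-0.0035, -0.045, 0, 0, 0]]

```text
time_s: 4.1
eef_pos: [0.4521, -0.0549, 0.2318]
tool_rot: [0.0, 0.991, -0.131, 0.001]
contact_force: [0.2, -0.5, 0.8]
finger_gap: 0.0854
grasp_force: 0.0
```

Emit:
play_rows:
  commands:
    - [[-0.0035, -0.045, 0, 0, 0], [-0.0035, -0.045, 0, 0, 0], [-0.0035, -0.045, 0, 0, 0], [-0.0035, -0.044, 0, 0, 0], [0, 0, 0.04, 0, 0], [0, 0, 0.04, 0, 0], [0, 0, 0.03, 0, 0], [0, 0, 0, 0, 0]]

```text
time_s: 4.9
eef_pos: [0.4821, 0.119, 0.1175]
tool_rot: [0.001, 0.991, -0.131, -0.004]
contact_force: [-1.7, 0.2, 0.2]
finger_gap: 0.0852
grasp_force: 0.0
```

Emit:
play_rows:
  commands:
    - [[0.003, -0.002, 0.02, 0, 0], [0, 0, 0.018, 0, 0], [0, 0, 0.006, 0, 0], [0, 0, 0.005, 0, 0], [0, 0, 0.005, 0, 0], [0, 0, 0, 0, 0]]

```text
time_s: 5.5
eef_pos: [0.4913, 0.1216, 0.0704]
tool_rot: [-0.001, 0.991, -0.131, 0.003]
contact_force: [-1.2, -1.1, 11.8]
finger_gap: 0.0853
grasp_force: 5.5
```

```bash
python3 - <<'E'
from h import *
p=read_camera("scene");save(p,"s1.png",(250,170,410,300),4.5)
s=state();print(s["eef_pos"],s["contact_force"])
E
```

```text
[0.49115493 0.12161563 0.07036121] [-0.12444264 -1.58070627 11.97213314]
```

View pics/s1.png

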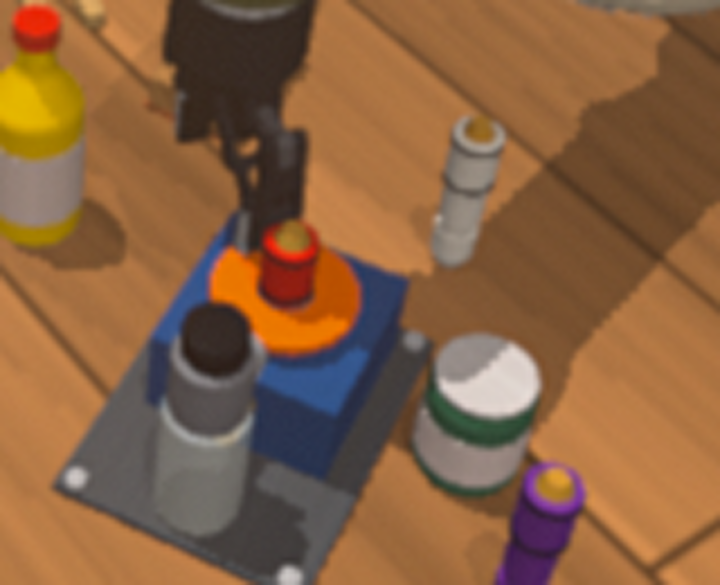

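The picture shows one finger on the orange ring beside the red nozzle (crop about (270,230)), and the nozzle has not popped yet. I'll press further.

Emit:
play_rows:
  commands:
    - [[0, 0, 0.003, 0, 0], [0, 0, 0.003, 0, 0], [0, 0, 0, 0, 0]]

```text
time_s: 5.85
eef_pos: [0.4945, 0.1218, 0.0692]
tool_rot: [-0.002, 0.991, -0.131, 0.007]
contact_force: [-12.9, -11.1, 50.8]
finger_gap: 0.0853
grasp_force: 23.0
```

Emit:
play_rows:
  commands:
    - [[0, 0, -0.005, 0, 0], [0, 0, 0, 0, 0]]

```text
time_s: 6.05
eef_pos: [0.4915, 0.1215, 0.0702]
tool_rot: [-0.001, 0.991, -0.131, 0.004]
contact_force: [-0.9, -2.1, 16.8]
finger_gap: 0.0851
grasp_force: 7.2
```

```bash
python3 - <<'E'
from h import *
np.set_printoptions(precision=4,suppress=True)
for n in("top","scene"):
    p=read_camera(n);W=cloud(p)
    hsv=cv2.cvtColor(p["color"],cv2.COLOR_RGB2HSV);near=np.hypot(W[...,0]-.5065,W[...,1]-.197)
    m=(near<.042)&(hsv[...,0]>8)&(hsv[...,0]<18)&(hsv[...,1]>180)&(W[...,2]>.06)&(W[...,2]<.1)
    print(n,"collar z",np.percentile(W[m][:,2],[10,50,90]),m.sum(),W[m].mean(0))
    m=(near<.015)&(W[...,2]>.11); print(" nozzle",np.percentile(W[m][:,2],[50,90,98]),m.sum())
    m=(near<.075)&(hsv[...,2]<70)&(W[...,2]>.07)&(W[...,1]<.19)
    P=W[m];print(" finger",len(P),P.min(0),P[np.argsort(P[:,2])[:6]])
save(p,"s2.png",(280,190,350,260),8)
s=state();print(s["eef_pos"],s["contact_force"])
E
```

```text
Traceback (most recent call last):
IndexError: index -1 is out of bounds for axis 0 with size 0
```

```bash
python3 - <<'E'
from h import *
np.set_printoptions(precision=4,suppress=True)
p=read_camera("scene");W=cloud(p);np.save("sc.npy",W)
W0=np.load("scene.npy")
near=np.hypot(W0[...,0]-.5065,W0[...,1]-.197)
m=(near<.040)&(near>.018)&(W0[...,2]>.075)&(W0[...,2]<.09)
D=(W-W0)[...,2]
print("collar0",np.median(W0[m][:,2]),m.sum())
print("same px z now",np.percentile(W[m][:,2],[10,25,50,75,90]))
for W_ in(W0,W):
    r=np.hypot(W_[...,0]-.5065,W_[...,1]-.197);k=(r<.016)&(W_[...,2]>.11);print("nozz",np.percentile(W_[k][:,2],[50,90,98]),k.sum())
hsv=cv2.cvtColor(p["color"],cv2.COLOR_RGB2HSV)
k=(hsv[...,2]<90)&(np.hypot(W[...,0]-.49,W[...,1]-.14)<.07)&(W[...,2]>.055)&(W[...,1]<.185)
P=W[k];print(len(P));print(P[np.argsort(P[:,2])[:12]])
save(p,"s2.png",(280,170,350,240),8)
E
```

```text
collar0 0.08224064261824704 366
same px z now [nan nan nan nan nan]
nozz [0.1291 0.1361 0.139 ] 128
nozz [0.1631 0.4374 0.4506] 351
1444
[[0.4936 0.1342 0.0622]
 [0.4882 0.1313 0.0641]
 [0.4992 0.1411 0.0642]
 [0.5017 0.1442 0.0647]
 [0.4909 0.1346 0.0648]
 [0.4823 0.1279 0.0653]
 [0.4981 0.1394 0.0659]
 [0.4982 0.1438 0.0661]
 [0.4852 0.1314 0.0662]
 [0.4961 0.1412 0.0663]
 [0.4874 0.13   0.0663]
 [0.4941 0.1343 0.0665]]
```

View pics/s2.png

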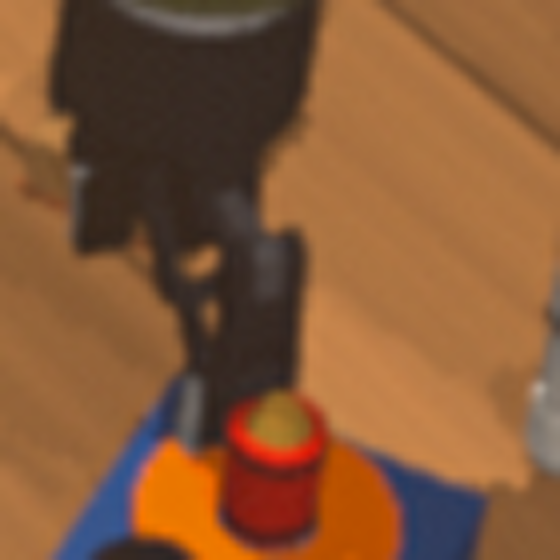

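```bash
python3 - <<'E'
from h import *
np.set_printoptions(precision=4,suppress=True)
W=np.load("sc.npy");W0=np.load("scene.npy")
for n,A in(("0",W0),("now",W)):
    r=np.hypot(A[...,0]-.5065,A[...,1]-.197)
    m=(r<.041)&(r>.02)&(A[...,1]>.195)&(A[...,2]>.069)&(A[...,2]<.09);print(n,"collar",np.percentile(A[m][:,2],[10,50,90]),m.sum())
    m=(r<.016)&(A[...,2]>.11)&(A[...,2]<.165);print(" noz",np.percentile(A[m][:,2],[50,90,98]))
m=(W[...,2]>.072)&(W[...,2]<.14)&(W[...,1]<.19)&(W[...,1]>.10)&(W[...,0]>.44)&(W[...,0]<.57)
for z in np.arange(.072,.13,.006):
    P=W[m&(abs(W[...,2]-z)<.003)]
    if len(P):print(round(z,3),len(P),P.min(0)[:2],P.max(0)[:2])
print(state()["contact_force"],state()["eef_pos"])
E
```

```text
0 collar [0.0802 0.0822 0.0841] 241
 noz [0.1291 0.1361 0.139 ]
now collar [0.0799 0.0819 0.0835] 236
 noz [0.1347 0.1596 0.1638]
0.078 31 [0.4647 0.159 ] [0.5337 0.1898]
0.084 76 [0.4678 0.1617] [0.5427 0.1898]
0.09 8 [0.5053 0.1625] [0.5123 0.174 ]
0.096 9 [0.5022 0.1635] [0.5137 0.1753]
0.102 12 [0.5041 0.1601] [0.513  0.1751]
0.108 9 [0.5042 0.1643] [0.5128 0.1753]
0.114 9 [0.5083 0.1619] [0.5123 0.1728]
0.12 2 [0.5114 0.1672] [0.5125 0.174 ]
0.126 7 [0.5097 0.167 ] [0.5165 0.1899]
[-0.3857 -2.8966 16.3732] [0.4918 0.1217 0.0702]
```

```bash
python3 - <<'E'
from h import *
np.set_printoptions(precision=4,suppress=True)
s=state();print({k:s[k] for k in("torque","contact_force","eef_pos","tool_rot","grasp_force","finger_gap","joint_positions")})
p=read_camera("wrist");save(p,"w1.png",s=1.5)
W=cloud(p);print(W[::48,::64,:].round(3).tolist())
E
```

```text
{'torque': array([ 0.7243, -0.096 ,  0.0108]), 'contact_force': array([-0.3857, -2.8966, 16.3732]), 'eef_pos': array([0.4918, 0.1217, 0.0702]), 'tool_rot': array([-0.0013,  0.9913, -0.1312,  0.0038]), 'grasp_force': 7.135288179852068, 'finger_gap': 0.08535127646501725, 'joint_positions': array([ 0.0981,  0.3104, -0.4698,  1.8824,  0.1688,  0.9791, -2.2798])}
[[[0.658, 0.238, 0.002], [0.645, 0.196, 0.011], [0.638, 0.164, 0.0], [0.628, 0.127, 0.001], [0.618, 0.089, 0.001], [0.608, 0.052, 0.0], [0.598, 0.015, -0.0], [0.588, -0.021, 0.001]], [[0.634, 0.252, 0.001], [0.622, 0.209, 0.007], [0.612, 0.171, 0.009], [0.603, 0.135, 0.001], [0.593, 0.096, 0.0], [0.582, 0.057, -0.0], [0.572, 0.033, 0.039], [0.566, 0.037, 0.102]], [[0.598, 0.222, 0.059], [0.597, 0.222, 0.007], [0.586, 0.182, 0.008], [0.576, 0.144, 0.002], [0.565, 0.104, 0.001], [0.554, 0.063, 0.001], [0.551, 0.044, 0.059], [0.552, 0.04, 0.107]], [[0.577, 0.23, 0.062], [0.568, 0.237, 0.006], [0.561, 0.167, 0.066], [0.546, 0.153, 0.007], [0.534, 0.112, 0.001], [0.523, 0.07, 0.002], [0.512, 0.027, 0.002], [0.533, 0.038, 0.099]], [[0.549, 0.295, 0.008], [0.547, 0.209, 0.066], [0.539, 0.177, 0.066], [0.528, 0.148, 0.059], [0.502, 0.121, 0.007], [0.488, 0.076, 0.0], [0.476, 0.032, 0.001], [0.465, -0.013, 0.001]], [[0.531, 0.253, 0.067], [0.528, 0.206, 0.084], [0.52, 0.178, 0.083], [0.505, 0.154, 0.067], [0.484, 0.125, 0.043], [0.45, 0.084, 0.0], [0.437, 0.037, 0.001], [0.425, -0.01, 0.002]], [[0.474, 0.344, 0.001], [0.52, 0.19, 0.115], [0.515, 0.165, 0.117], [0.476, 0.164, 0.067], [0.42, 0.143, 0.001], [0.408, 0.093, 0.001], [0.49, 0.073, 0.116], [0.407, 0.008, 0.03]], [[0.514, 0.209, 0.128], [0.514, 0.18, 0.135], [0.517, 0.152, 0.145], [0.388, 0.208, 0.001], [0.374, 0.155, 0.002], [0.359, 0.102, 0.0], [0.499, 0.083, 0.145], [0.481, 0.061, 0.134]]]
```

View pics/w1.png

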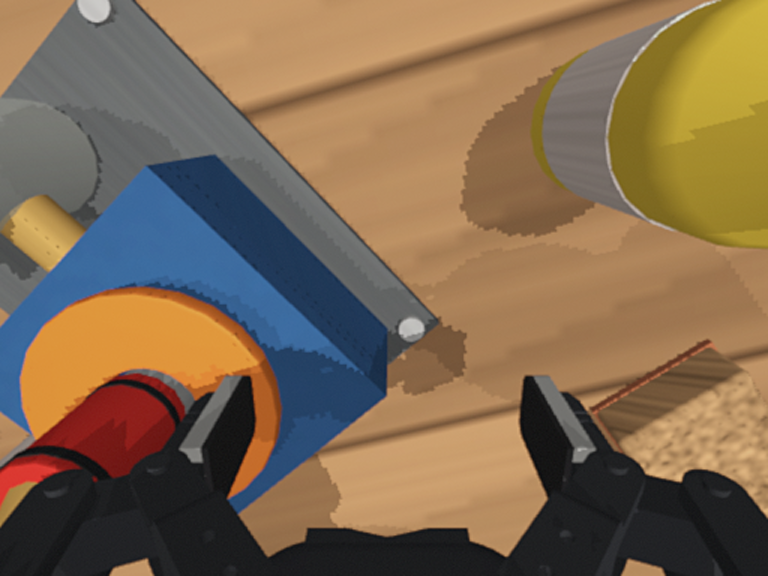

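The wrist view shows the left finger over the orange ring, but its knuckle hangs over the red nozzle (about (40,490)). The ring has not moved, so the knuckle is probably pressing on the nozzle. I'll lift, shift the finger sideways so that only the pad bears on the ring, and press again.

Emit:
play_rows:
  commands:
    - [[0, 0, -0.02, 0, 0], [-0.025, 0.003, 0, 0, 0], [0, 0, 0.013, 0, 0], [0, 0, 0.002, 0, 0], [0, 0, 0.003, 0, 0], [0, 0, 0, 0, 0]]

```text
time_s: 6.8
eef_pos: [0.4637, 0.1244, 0.0681]
tool_rot: [0.0, 0.991, -0.131, -0.0]
contact_force: [-2.1, -1.0, 2.9]
finger_gap: 0.0856
grasp_force: 1.2
```

Emit:
play_rows:
  commands:
    - [[0, 0, 0.003, 0, 0], [0, 0, 0.003, 0, 0], [0, 0, 0, 0, 0]]

```text
time_s: 7.1
eef_pos: [0.4638, 0.1244, 0.0622]
tool_rot: [-0.0, 0.991, -0.131, 0.0]
contact_force: [-0.9, -2.1, 5.1]
finger_gap: 0.0853
grasp_force: 2.1
```

Now the ring is moving at about 5 N.

Emit:
play_rows:
  commands:
    - [[0, 0, 0.003, 0, 0], [0, 0, 0.003, 0, 0], [0, 0, 0.001, 0, 0], [0, 0, 0, 0, 0], [0, 0, 0, 0, 0]]

```text
time_s: 7.6
eef_pos: [0.4645, 0.1245, 0.059]
tool_rot: [0.0, 0.991, -0.131, 0.001]
contact_force: [-19.8, -10.6, 46.2]
finger_gap: 0.0856
grasp_force: 23.5
```

```bash
python3 - <<'E'
from h import *
np.set_printoptions(precision=4,suppress=True)
p=read_camera("scene");W=cloud(p)
for n,A in(("0",np.load("scene.npy")),("now",W)):
    r=np.hypot(A[...,0]-.5065,A[...,1]-.197)
    m=(r<.041)&(r>.02)&(A[...,1]>.195)&(A[...,2]>.066)&(A[...,2]<.09);print(n,"collar",np.percentile(A[m][:,2],[10,50,90]),m.sum())
    m=(r<.009)&(A[...,2]>.11)&(A[...,2]<.165);print(" noz",np.percentile(A[m][:,2],[50,90]),m.sum())
print(state()["contact_force"],state()["eef_pos"])
E
```

```text
0 collar [0.08   0.0821 0.0841] 247
 noz [0.1357 0.1387] 35
now collar [0.0711 0.0729 0.0748] 225
 noz [0.1507 0.1521] 24
[-20.1323 -10.9694  46.6772] [0.4645 0.1245 0.0591]
```

Step 1 is done: the collar is 9 mm down and the nozzle top is at 152 mm. Next I lift, centre over the nozzle and grasp it.

Emit:
play_rows:
  commands:
    - [[0, 0, -0.04, 0, 0], [0, 0, -0.045, 0, 0], [0, 0, -0.034, 0, 0], [0.011, -0.04, 0, 0, 0], [0.011, -0.041, 0, 0, 0], [0, 0, 0, 0, 0], [0, 0, 0, 0, 0]]

```text
time_s: 8.35
eef_pos: [0.5055, 0.1982, 0.1736]
tool_rot: [-0.0, 0.992, -0.13, -0.001]
contact_force: [-1.1, -0.4, -0.6]
finger_gap: 0.0851
grasp_force: 0.0
```

Emit:
play_rows:
  commands:
    - [[0, 0, 0.03, 0, 0], [0, 0, 0.025, 0, 0], [0, 0, 0.013, 0, 0], [0, 0, 0, 0, 0], [0, 0, 0, 0, 255], [0, 0, 0, 0, 255], [0, 0, 0, 0, 255], [0, 0, 0, 0, 255], [0, 0, 0, 0, 255], [0, 0, 0, 0, 255]]

```text
time_s: 9.35
eef_pos: [0.5063, 0.1977, 0.1072]
tool_rot: [-0.001, 0.991, -0.131, 0.001]
contact_force: [0.1, 1.1, 5.6]
finger_gap: 0.0289
grasp_force: 59.0
```

Emit:
play_rows:
  commands:
    - [[0, 0, -0.01, 0, 255], [0, 0, -0.02, 0, 255], [0, 0, -0.03, 0, 255], [0, 0, -0.04, 0, 255], [0, 0, -0.045, 0, 255], [0, 0, 0, -0.149, 255], [0, 0, 0, -0.149, 255], [0, 0, 0, -0.149, 255], [0, 0, 0, -0.149, 255], [0, 0, 0, -0.149, 255]]

```text
time_s: 10.35
eef_pos: [0.5052, 0.1966, 0.2514]
tool_rot: [0.0, 0.97, 0.242, -0.001]
contact_force: [-0.6, -0.6, -1.9]
finger_gap: 0.0285
grasp_force: 60.3
```

Emit:
play_rows:
  commands:
    - [[0, 0, 0, -0.149, 255], [0, 0, 0, -0.149, 255], [0, 0, 0, -0.149, 255], [0, 0, 0, -0.149, 255], [0, 0, 0, -0.149, 255], [0, 0, 0, -0.149, 255], [0, 0, 0, -0.022, 255], [0, 0, 0, 0, 255]]

```text
time_s: 11.15
eef_pos: [0.5055, 0.1967, 0.2514]
tool_rot: [-0.0, 0.766, 0.642, -0.0]
contact_force: [0.3, 0.6, -1.6]
finger_gap: 0.0283
grasp_force: 60.2
```

```bash
cat > go.py <<'E'
from h import *
from scipy.spatial.transform import Rotation as Ro
import sys
s=state();q=s["tool_rot"];R=Ro.from_quat([q[1],q[2],q[3],q[0]])
t=np.array([float(a) for a in sys.argv[1:4]])
print(s["time_s"],"pos",s["eef_pos"].round(4),"tool delta",R.inv().apply(t-s["eef_pos"]).round(4),"heading deg",np.degrees(np.arctan2(*R.apply([1,0,0])[[1,0]])).round(2),"q",s["joint_positions"].round(2))
E
python3 go.py 0.5343 -0.1385 0.25
```

```text
11.15 pos [0.5055 0.1967 0.2514] tool delta [-0.3251  0.0869  0.0015] heading deg 79.95 q [ 0.19  0.28 -0.76  1.54  0.19  1.4  -0.76]
```

Emit:
play_rows:
  commands:
    - [[-0.036, 0.01, -0.02, 0, 255], [-0.041, 0.011, 0, 0, 255], [-0.041, 0.011, 0, 0, 255], [-0.041, 0.011, 0, 0, 255], [-0.041, 0.011, 0, 0, 255], [-0.041, 0.011, 0, 0, 255], [-0.041, 0.011, 0.02, 0, 255], [-0.043, 0.011, 0.02, 0, 255], [0, 0, 0, 0, 255], [0, 0, 0, 0, 255]]

```text
time_s: 12.15
eef_pos: [0.535, -0.1393, 0.2305]
tool_rot: [-0.001, 0.767, 0.641, -0.0]
contact_force: [0.7, 0.9, 0.0]
finger_gap: 0.0289
grasp_force: 60.2
```

```bash
python3 - <<'E'
from h import *
np.set_printoptions(precision=4,suppress=True)
s=state();T=s["eef_pos"];print(T,s["contact_force"])
for n in("wrist","scene"):
    p=read_camera(n);W=cloud(p)
    hsv=cv2.cvtColor(p["color"],cv2.COLOR_RGB2HSV)
    # slot: disc white near free slot
    m=(np.hypot(W[...,0]-.5343,W[...,1]+.1385)<.02)&(W[...,2]<.045)&(W[...,2]>.005)
    print(n,"slot",m.sum(),W[m].mean(0) if m.any() else "")
    r=np.hypot(W[...,0]-T[0],W[...,1]-T[1])
    for z0,z1 in((T[2]-.075,T[2]-.045),(T[2]-.04,T[2]-.012)):
        m=(r<.03)&(W[...,2]>z0)&(W[...,2]<z1);print("  noz",z0.round(3),m.sum(),W[m].min(0) if m.any() else "",W[m].max(0) if m.any() else "")
    m=(abs(W[...,2]-.057)<.004)&(abs(W[...,0]-.5237)<.06)&(abs(W[...,1]+.2)<.115)
    print("  rack",m.sum(),cv2.minAreaRect(W[m][:,:2].astype(np.float32)*1000) if m.any() else "")
    save(p,n+"3.png",s=1.5)
E
```

```text
[ 0.535  -0.1393  0.2305] [0.688  0.9052 0.0071]
wrist slot 556 [ 0.5316 -0.1447  0.0206]
  noz 0.155 277 [ 0.5223 -0.1381  0.1669] [ 0.5468 -0.1259  0.1854]
  noz 0.19 511 [ 0.5225 -0.1377  0.1969] [ 0.5473 -0.1247  0.2184]
  rack 4218 ((528.7247924804688, -163.39260864257812), (124.83431243896484, 66.08832550048828), 80.4859390258789)
scene slot 29 [ 0.5243 -0.1499  0.0384]
  noz 0.155 54 [ 0.5267 -0.1488  0.1603] [ 0.5464 -0.1231  0.1851]
  noz 0.19 65 [ 0.5255 -0.1402  0.1908] [ 0.5472 -0.1209  0.218 ]
  rack 630 ((521.2308959960938, -199.09146118164062), (204.6123504638672, 68.1254653930664), 80.10694885253906)
```

View pics/wrist3.png

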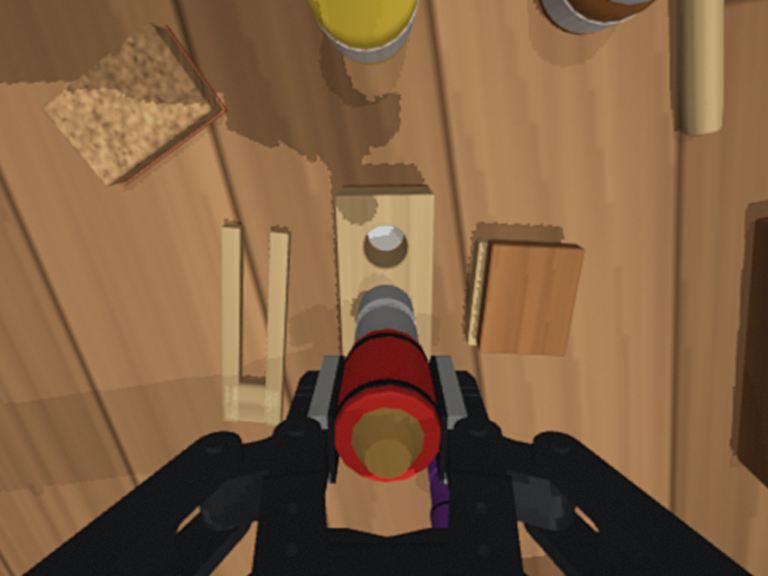

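```bash
python3 - <<'E'
from h import *
p=read_camera("wrist");g=cv2.cvtColor(p["color"],cv2.COLOR_RGB2HSV);W=cloud(p)
m=((W[...,2]<.052)&(W[...,2]>.004)|((W[...,2]<.055)&(W[...,2]>.004)))
sub=np.zeros(m.shape,np.uint8);sub[140:190,235:280]=m[140:190,235:280]*255
n,l,st,c=cv2.connectedComponentsWithStats(sub);k=1+np.argmax(st[1:,4])
cnt=cv2.findContours((l==k).astype(np.uint8),0,1)[0][0].reshape(-1,2)
P=np.array([atz(p,q,.057)[:2] for q in cnt]);print(cv2.minEnclosingCircle((P*1000).astype(np.float32)),st[k])
print(state()["eef_pos"])
E
python3 go.py 0.5343 -0.1385 0.25
```

```text
((533.0046997070312, -137.46542358398438), 15.277857780456543) [241 153  29  28 632]
[ 0.53625187 -0.13622767  0.23211937]
12.3 pos [ 0.5363 -0.1362  0.2321] tool delta [-0.0026 -0.0015 -0.0179] heading deg 80.21 q [ 0.65  0.27 -0.56  1.55  0.15  1.36 -0.1 ]
```

Emit:
play_rows:
  commands:
    - [[0, -0.002, 0.035, 0, 255], [0, 0, 0.035, 0, 255], [0, 0, 0.02, 0, 255], [0, 0, 0, 0, 255], [0, 0, 0, 0, 255]]

```text
time_s: 12.8
eef_pos: [0.5345, -0.1365, 0.1425]
tool_rot: [0.0, 0.765, 0.644, 0.0]
contact_force: [0.0, -0.1, -1.1]
finger_gap: 0.029
grasp_force: 60.2
```

```bash
python3 - <<'E'
from h import *
np.set_printoptions(precision=4,suppress=True)
a=[]
p=read_camera("wrist");W=cloud(p);a.append(state()["eef_pos"])
m=(np.hypot(W[...,0]-.5335,W[...,1]+.138)<.03)
for lo,hi in((.08,.098),(.1,.11)):
    k=m&(W[...,2]>lo)&(W[...,2]<hi);P=W[k];
    if len(P):
        # fit circle
        A=np.c_[2*P[:,:2],np.ones(len(P))];s=np.linalg.lstsq(A,(P[:,:2]**2).sum(1),rcond=None)[0];print(lo,len(P),s[:2],np.sqrt(s[2]+s[0]**2+s[1]**2),P[:,:2].min(0),P[:,:2].max(0))
g=W[...,2];sub=np.zeros(g.shape,np.uint8)
k=m&(W[...,2]<.053)&(W[...,2]>.004);v,u=np.nonzero(k);print(u.min(),u.max(),v.min(),v.max()) if k.any() else 0
if k.any():
    P=np.array([atz(p,(x,y),.057)[:2] for x,y in zip(u,v)]);print("hole vis",P.min(0),P.max(0))
print(a)
E
```

```text
0.08 289 [ 0.5336 -0.1366] 0.012802966901973334 [ 0.5216 -0.1363] [ 0.5466 -0.1234]
0.1 76 [ 0.5337 -0.1362] 0.012029835196386071 [ 0.5213 -0.1365] [ 0.5465 -0.1234]
237 275 178 201
hole vis [ 0.5184 -0.1438] [ 0.5482 -0.1222]
[array([ 0.535 , -0.1369,  0.1432])]
```

Emit:
play_rows:
  commands:
    - [[-0.001, 0, 0.012, 0, 255], [0, 0, 0.012, 0, 255], [0, 0, 0.012, 0, 255], [0, 0, 0.01, 0, 255], [0, 0, 0.007, 0, 255], [0, 0, 0.003, 0, 255], [0, 0, 0, 0, 255]]

```text
time_s: 13.55
eef_pos: [0.5334, -0.1385, 0.0855]
tool_rot: [-0.0, 0.765, 0.644, -0.0]
contact_force: [-1.3, 1.1, 2.3]
finger_gap: 0.0287
grasp_force: 60.8
```

Emit:
play_rows:
  commands:
    - [[0, 0, 0, 0, 0], [0, 0, 0, 0, 0], [0, 0, 0, 0, 0], [0, 0, 0, 0, 0], [0, 0, 0, 0, 0], [0, 0, -0.03, 0, 0], [0, 0, -0.045, 0, 0], [0, 0, -0.03, 0, 0], [0, 0, 0, 0, 0], [0, 0, 0, 0, 0]]

```text
time_s: 14.55
eef_pos: [0.534, -0.1387, 0.1908]
tool_rot: [0.001, 0.765, 0.644, 0.0]
contact_force: [-0.2, 0.2, -1.2]
finger_gap: 0.0854
grasp_force: 0.0
```

```bash
python3 - <<'E'
from h import *
np.set_printoptions(precision=4,suppress=True)
p=read_camera("scene");W=cloud(p)
hsv=cv2.cvtColor(p["color"],cv2.COLOR_RGB2HSV)
for n,c in(("red",(.5335,-.138)),("green",(.5134,-.2636)),("blue",(.5238,-.201))):
    m=(np.hypot(W[...,0]-c[0],W[...,1]-c[1])<.022)&(W[...,2]>.085)&(W[...,2]<.14);P=W[m]
    print(n,len(P),P.max(0) if len(P) else "",P.mean(0) if len(P) else "", hsv[m].mean(0))
E
python3 go.py 0.5134 -0.2636 0.19
```

```text
red 147 [ 0.5461 -0.1214  0.1311] [ 0.5347 -0.1317  0.1104] [  7.898  202.5102 157.4218]
green 91 [ 0.5259 -0.2458  0.1288] [ 0.5132 -0.2546  0.1053] [ 28.3077 127.8242 100.1868]
blue 141 [ 0.5379 -0.1842  0.1313] [ 0.5257 -0.1931  0.1104] [116.539   87.6879 113.4255]
14.6 pos [ 0.5333 -0.1387  0.1896] tool delta [-0.1265  0.0018 -0.0004] heading deg 80.14 q [ 0.65  0.3  -0.56  1.62  0.16  1.27 -0.1 ]
```

Red stands in the slot with its top at 130 mm. Now for green: move over it, refine with the wrist camera, then grasp.

Emit:
play_rows:
  commands:
    - [[-0.042, 0.001, 0, 0, 0], [-0.042, 0.001, 0, 0, 0], [-0.042, 0, 0, 0, 0], [0, 0, 0, 0, 0], [0, 0, 0, 0, 0]]

```text
time_s: 15.1
eef_pos: [0.5127, -0.2641, 0.1883]
tool_rot: [-0.002, 0.766, 0.643, -0.001]
contact_force: [0.4, 0.9, 0.7]
finger_gap: 0.0854
grasp_force: 0.0
```

```bash
python3 - <<'E'
from h import *
np.set_printoptions(precision=4,suppress=True)
p=read_camera("wrist");W=cloud(p)
m=(np.hypot(W[...,0]-.5134,W[...,1]+.2636)<.025)&(W[...,2]>.085)&(W[...,2]<.119);P=W[m];print(len(P))
if len(P)>10:
    A=np.c_[2*P[:,:2],np.ones(len(P))];s=np.linalg.lstsq(A,(P[:,:2]**2).sum(1),rcond=None)[0];print(s[:2],np.sqrt(s[2]+s[0]**2+s[1]**2),P.min(0),P.max(0))
E
python3 go.py 0.5134 -0.2636 0.085
```

```text
445
[ 0.5118 -0.2638] 0.014732515226309148 [ 0.4972 -0.2652  0.0851] [ 0.527  -0.2481  0.119 ]
15.15 pos [ 0.5135 -0.2625  0.1888] tool delta [-0.0013  0.0004  0.1037] heading deg 80.13 q [ 0.8   0.35 -0.49  1.55  0.17  1.29  0.12]
```

Emit:
play_rows:
  commands:
    - [[0, -0.001, 0.04, 0, 0], [0, 0, 0.04, 0, 0], [0, 0, 0.023, 0, 0], [0, 0, 0, 0, 0], [0, 0, 0, 0, 255], [0, 0, 0, 0, 255], [0, 0, 0, 0, 255], [0, 0, 0, 0, 255], [0, 0, 0, 0, 255], [0, 0, 0, 0, 255]]

```text
time_s: 16.15
eef_pos: [0.5136, -0.2633, 0.0888]
tool_rot: [0.001, 0.765, 0.644, 0.0]
contact_force: [-1.9, 1.2, 6.2]
finger_gap: 0.0287
grasp_force: 58.7
```

Emit:
play_rows:
  commands:
    - [[0, 0, -0.02, 0, 255], [0, 0, -0.03, 0, 255], [0, 0, -0.045, 0, 255], [0, 0, -0.045, 0, 255], [0, 0, -0.045, 0, 255], [0, 0, 0, 0, 255]]

```text
time_s: 16.75
eef_pos: [0.5158, -0.2636, 0.2802]
tool_rot: [0.006, 0.765, 0.644, 0.002]
contact_force: [-0.0, 0.2, -1.6]
finger_gap: 0.0285
grasp_force: 59.7
```

```bash
python3 go.py 0.5065 0.197 0.265
```

```text
16.75 pos [ 0.5158 -0.2636  0.2802] tool delta [ 0.4523 -0.0881  0.0125] heading deg 80.15 q [ 0.8   0.3  -0.5   1.41  0.14  1.46  0.14]
```

Emit:
play_rows:
  commands:
    - [[0.03, -0.006, 0, 0, 255], [0.042, -0.008, 0, 0, 255], [0.042, -0.008, 0, 0, 255], [0.042, -0.008, 0, 0, 255], [0.042, -0.008, 0, 0, 255], [0.042, -0.008, 0, 0, 255], [0.042, -0.008, 0, 0, 255], [0.042, -0.008, 0, 0, 255], [0.042, -0.008, 0, 0, 255], [0.042, -0.008, 0, 0, 255]]

```text
time_s: 17.75
eef_pos: [0.5056, 0.1539, 0.2724]
tool_rot: [0.0, 0.765, 0.644, 0.0]
contact_force: [-0.5, 0.1, -1.0]
finger_gap: 0.0287
grasp_force: 59.6
```

Emit:
play_rows:
  commands:
    - [[0.03, -0.007, 0, 0, 255], [0.014, -0.003, 0.01, 0, 255], [0, 0, 0.03, 0, 255], [0, 0, 0.03, 0, 255], [0, 0, 0, 0, 255], [0, 0, 0, 0, 255]]

```text
time_s: 18.35
eef_pos: [0.5036, 0.1972, 0.2027]
tool_rot: [-0.0, 0.765, 0.644, -0.0]
contact_force: [0.8, 0.8, -1.0]
finger_gap: 0.0286
grasp_force: 59.6
```

```bash
cat > fit.py <<'E'
from h import *
np.set_printoptions(precision=4,suppress=True)
def fit(P):
    A=np.c_[2*P[:,:2],np.ones(len(P))];s=np.linalg.lstsq(A,(P[:,:2]**2).sum(1),rcond=None)[0];return s[:2],np.sqrt(s[2]+s[0]**2+s[1]**2)
T=state()["eef_pos"]
p=read_camera("wrist");W=cloud(p)
r=np.hypot(W[...,0]-T[0],W[...,1]-T[1])
for lo,hi in((-.062,-.045),(-.034,-.012)):
    P=W[(r<.025)&(W[...,2]>T[2]+lo)&(W[...,2]<T[2]+hi)]
    if len(P)>20:print("noz",lo,len(P),fit(P),P.min(0),P.max(0))
h=cv2.cvtColor(p["color"],cv2.COLOR_RGB2HSV)
m=((h[...,0]>8)&(h[...,0]<22)&(h[...,1]>150)&(W[...,2]>.075)&(W[...,2]<.09)&(np.hypot(W[...,0]-.5065,W[...,1]-.197)<.06)).astype(np.uint8)
c=max(cv2.findContours(m,0,1)[0],key=cv2.contourArea).reshape(-1,2)
P=np.array([atz(p,q,.083) for q in c]);r=np.hypot(P[:,0]-.5065,P[:,1]-.197);print("collar z",np.median(W[m>0][:,2]));print("outer",fit(P[r>.037]),len(P[r>.037]))
print(T,state()["eef_pos"],state()["time_s"])
save(p,"w5.png",s=1.5)
E
python3 fit.py; python3 go.py 0.5065 0.197 0.18
```

```text
noz -0.062 478 (array([0.5024, 0.1974]), np.float64(0.011598523320895325)) [0.4897 0.1956 0.1408] [0.5152 0.2097 0.1577]
noz -0.034 564 (array([0.5027, 0.1964]), np.float64(0.01286048350735865)) [0.4908 0.1967 0.1688] [0.5156 0.2097 0.1906]
collar z 0.08384450702930771
outer (array([0.5063, 0.1996]), np.float64(0.04083713434618061)) 220
[0.5036 0.1972 0.2027] [0.5042 0.1976 0.2038] 18.4
18.4 pos [0.5042 0.1976 0.2038] tool delta [-0.0002  0.0023  0.0238] heading deg 80.13 q [ 0.21  0.31 -0.78  1.62  0.22  1.31 -0.78]
```

Emit:
play_rows:
  commands:
    - [[0.002, 0.004, 0.02, 0, 255], [0, 0, 0.015, 0, 255], [0, 0, 0, 0, 255], [0, 0, 0, 0, 255]]

```text
time_s: 18.8
eef_pos: [0.508, 0.1988, 0.168]
tool_rot: [-0.0, 0.765, 0.644, 0.0]
contact_force: [0.0, -0.0, -0.6]
finger_gap: 0.0286
grasp_force: 59.6
```

```bash
python3 fit.py
```

```text
noz -0.062 480 (array([0.507, 0.199]), np.float64(0.011523175722888194)) [0.4941 0.1969 0.1061] [0.5197 0.2114 0.1229]
noz -0.034 573 (array([0.5071, 0.1979]), np.float64(0.012860557488252138)) [0.4953 0.1979 0.1341] [0.5201 0.2114 0.1558]
collar z 0.0838200670367351
outer (array([0.5062, 0.1996]), np.float64(0.0409307692403069)) 246
[0.508  0.1988 0.168 ] [0.5083 0.199  0.1683] 18.85
```

Emit:
play_rows:
  commands:
    - [[0, -0.0005, 0.012, 0, 255], [0, 0, 0.012, 0, 255], [0, 0, 0.01, 0, 255], [0, 0, 0.008, 0, 255], [0, 0, 0.007, 0, 255], [0, 0, 0, 0, 255]]

```text
time_s: 19.45
eef_pos: [0.5071, 0.1989, 0.1172]
tool_rot: [-0.0, 0.765, 0.644, -0.0]
contact_force: [0.8, 1.0, -4.6]
finger_gap: 0.0289
grasp_force: 59.6
```

Emit:
play_rows:
  commands:
    - [[0, 0, 0.006, 0, 255], [0, 0, 0.006, 0, 255], [0, 0, 0.005, 0, 255], [0, 0, 0.004, 0, 255], [0, 0, 0, 0, 255]]

```text
time_s: 19.95
eef_pos: [0.5072, 0.1991, 0.0969]
tool_rot: [-0.0, 0.765, 0.644, -0.0]
contact_force: [-1.7, 2.5, -2.1]
finger_gap: 0.0289
grasp_force: 60.0
```

Emit:
play_rows:
  commands:
    - [[0, 0, 0.003, 0, 255], [0, 0, 0.002, 0, 255], [0, 0, 0, 0, 255]]

```text
time_s: 20.25
eef_pos: [0.5077, 0.1996, 0.0937]
tool_rot: [0.0, 0.765, 0.644, 0.001]
contact_force: [-5.8, -0.6, 15.8]
finger_gap: 0.0284
grasp_force: 62.2
```

Emit:
play_rows:
  commands:
    - [[0, 0, 0.002, 0, 255], [0, 0, 0, 0, 255]]

```text
time_s: 20.45
eef_pos: [0.5081, 0.2003, 0.0935]
tool_rot: [0.001, 0.765, 0.644, 0.001]
contact_force: [-11.3, -1.1, 29.6]
finger_gap: 0.0283
grasp_force: 64.4
```

```bash
cat > chk.py <<'E'
from h import *
np.set_printoptions(precision=4,suppress=True)
p=read_camera("scene");A=cloud(p)
r=np.hypot(A[...,0]-.5065,A[...,1]-.198)
m=(r<.041)&(r>.02)&(A[...,1]>.195)&(A[...,2]>.066)&(A[...,2]<.09);print("collar",np.percentile(A[m][:,2],[10,50,90]),m.sum())
m=(r<.009)&(A[...,2]>.1)&(A[...,2]<.165);print(" noz",np.percentile(A[m][:,2],[50,90]) if m.any() else 0,m.sum())
print(state()["contact_force"],state()["eef_pos"],state()["time_s"])
save(p,"c%d.png"%p["shot"],(200,110,400,300),3)
print(p["shot"])
E
python3 chk.py
```

```text
collar [0.0793 0.0823 0.0842] 240
 noz [0.132  0.1352] 21
[-10.2015  -1.3529  30.3247] [0.508  0.2002 0.0935] 20.5
16
```

Emit:
play_rows:
  commands:
    - [[0, 0, -0.003, 0, 255], [0, 0, 0, 0, 0], [0, 0, 0, 0, 0], [0, 0, 0, 0, 0], [0, 0, 0, 0, 0], [0, 0, 0, 0, 0], [0, 0, -0.03, 0, 0], [0, 0, -0.045, 0, 0], [0, 0, -0.045, 0, 0], [0, 0, 0, 0, 0]]

```text
time_s: 21.5
eef_pos: [0.5102, 0.2008, 0.2198]
tool_rot: [0.002, 0.765, 0.644, 0.005]
contact_force: [0.2, 0.7, -0.4]
finger_gap: 0.0854
grasp_force: 0.0
```

```bash
python3 chk.py
```

```text
collar [0.0798 0.082  0.0841] 259
 noz [0.1352 0.1382] 41
[ 0.2388  0.9942 -0.7927] [0.5091 0.1999 0.2166] 21.55
17
```

Green's top is at 138 mm, so it is gripped, and the collar is up. One last look at the scene before handing in.

View pics/c17.png

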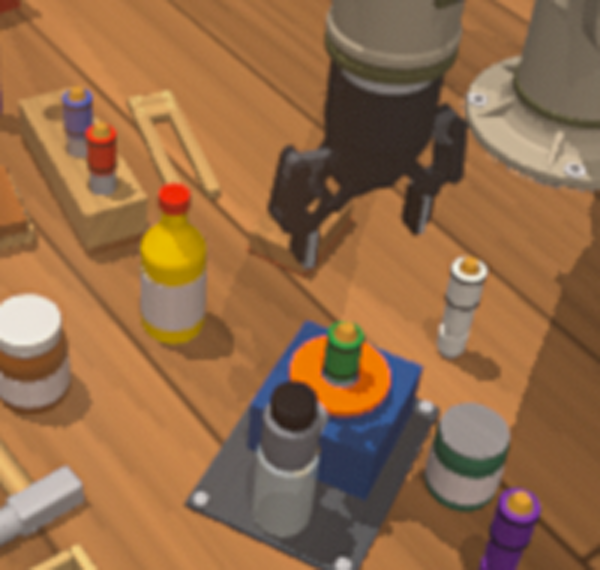

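The picture shows green in the coupling at (345,350), red at (101,155) and blue at (78,120) in the rack. The gripper is clear and everything else is standing where it was.

```bash
python3 -c "
from plant import *
print(close_job())"
```

```text
the job is handed in; nothing more can be done
None
```

The job is handed in at about 22 s; no verdict came back, but my last checks showed red in the slot that was empty, green gripped in the coupling (top at 138 mm, collar up) and nothing else visibly moved, though my first try at the collar peaked at 50 N, apparently with a finger knuckle on the red nozzle.

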